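# Hang the pickling basket on the drip stand

## Robot

A 7-joint arm with a two-finger parallel gripper is mounted at the origin on the work surface. World frame = base frame: x ahead of the robot, y to its left, z up, the work surface at z = 0. Lengths are in m, angles in rad, forces in N, time in s.
With the tool pointing down it reaches from about 0.35 to 0.9 m from the base axis. Payload 19.9 kg.
Tool frame: the origin (TCP) lies at the very end of the fingers, on their centre line; the grasp point (between the pads) lies 19 mm behind it; z points along the fingers, y is the line along which they close (so a half turn about z gives the same grasp; the last joint's range is limited). The gripper opens to 94 mm and grips with 3 to 60 N. Pads are 16 mm wide; open, the fingers measure 119 mm over their backs; the gripper's body (75 mm by 177 mm) begins 78 mm behind the grasp point.
Start: joints at [-1.274, 0.417, -0.01, 1.614, 0.005, 1.111, -0.053], TCP at [0.207, 0.59, 0.205] pointing down, gripper open.
Joint ranges: [-2.81, 2.81], [-0.39, 2.02], [-1.27, 1.25], [0.06, 2.57], [-1.19, 4.33], [0.19, 2], [-2.82, 2.82]. Speed limits (rad/s): [1.89, 1.89, 2.39, 2.39, 3.01, 3.01, 3.01].

## Interface

Orientations are given as a 3x3 rotation matrix whose columns are the frame's x, y, z axes.
In Python, from bench import reach, move_linear, set_joints, gripper_to, pause, ik, get_obs, snapshot, camera_info, IKError, sign_off, search_frame, place_of gives the robot as it stands. The module is installed in compiled form; this text tells all that it offers. Calls block until the motion is done:
- reach(position, orientation): joint-space move of the TCP to a pose.
- move_linear(position, speed=0.15, rotation=None, stop_force=None): straight line of the TCP; rotation=None keeps the orientation; speed is the mean speed in m/s. With stop_force (N) it stops when the force on the tool has changed by that much, and returns True; else False.
- set_joints(angles): joint-space move.
- gripper_to(opening): opening from 0.0 (shut) to 1.0 (fully open); the grip force is fixed at half the most; returns when the fingers have stopped.
- pause(seconds).
- ik(position, orientation): joint angles nearest the present ones, or None.
- get_obs(): the state.
- snapshot(name): name is "side" or "top"; returns the picture (480x640x3 uint8, blue, green, red); there is no depth.
- camera_info(name): a dict with "camera_matrix" (3x3 intrinsics, pixels), "k1" (the pictures are not rectified: a ray, as slopes to the right and down, at radius r is drawn at 1 + k1 r^2 times it, then the intrinsics apply), "camera_from_world" (4x4, takes a point from world to camera coordinates). Camera axes: x right, y up, looking along -z (the intrinsics and any distortion apply to the point x, -y, -z); pixel columns grow to the right and rows downward; lengths in m; the calibration is good to about 2 mm. A picture is of the moment at which its call begins. camera_info takes no time and is no camera call.
A pose or a line that the arm cannot do raises IKError and nothing moves.
- sign_off(): hands the job in; it is judged then, once.
Trained networks look in the newest picture that a camera, given by its name, has taken for a name from the list of things; names that differ only in an ending like _2 or _b are one class to them, and where a whole thing is asked for, a point or a joint stands for the part that bears it (a point fixed in the world has none). Each returns a list of dicts, best first, with "conf" (0 to 1); they miss things now and then, are a little off and sometimes report something else, mostly with a low value. They report only what shows in the picture. A call takes as long as a camera call. They do not tell look-alikes from the thing itself.
- search_frame(camera, label): "centre" ([x, y, z] in m, in the coordinates of the camera as it stood for that picture, good to about 4 mm: the middle of the surface that is visible of it).
- place_of(camera, label): "centre" ([x, y, z] in m, in the coordinates of the camera as it stood for that picture, good to about 4 mm: a listed point, or the origin of a listed thing).
The state is a dict: "time_s": time; "q": joint angles; "qd": joint speeds; "joint_torque": joint torques, N m; "tool_pos": TCP position; "orientation": TCP orientation; "force": force on the tool from outside, world axes, zero at the start; "ft_torque": the same for the moment, N m; "grip_width": opening from 0.0 (shut) to 1.0 (fully open); "grip_force": force on a finger pad.
Only numpy, scipy, OpenCV 4.12 (cv2) and the standard library are available. Lean on these libraries where they do the work, as an engineer would, in place of code of your own. Each camera call takes 0.05 s, during which the arm holds its last target. There are 200 camera calls.

## Task

Hang the copper basket of silver castings by its bail on the red twin hook of the drip stand, so that the bail's top bar rests squarely in the dip of both prongs, about midway along the bar, and the basket hangs still over the drip tray. Keep it upright all the while so that nothing would spill, and lower it gently onto the hook without dropping it or banging it against the stand. Leave the spray bottle, the yellow tub and the hammer where they are.

Things in the scene. Friction and masses are not known exactly. Their poses are not given: they have to be found in the camera images.
- basket_center (a point): Loose open copper basket, 0.25 to 0.5 kg, 80 (its x) x 150 (its y) x 65 mm high, under a stiff fixed steel bail whose top bar is 150 mm above the underside. This point is on the centre line, 75 mm above the underside; z up. The small castings inside are fixed to it. It hangs upright from the bar.
- bail_mid (a point): Middle of the bail's straight level round bar, 10 mm thick, on its axis, 75 mm above basket_center. y runs along the bar, z up. Uprights at y = +73 and -73 mm; the opening under the bar is 136 mm wide, 80 mm high down to the rim. Can be gripped here from above, fingers closing along x.
- basket: The same basket: origin at the centre of its underside, axes as basket_center.
- stand: Fixed drip stand, origin on the bench under the hook dip. Steel tray from x = -115 to +125 mm, 170 mm wide (y), 18 mm high. Post 16 mm thick, 243 mm high at x = +95 mm; on it a 10 mm cross bar along y, -42 to +42 mm, at height 235 mm, carrying the two red prongs. z up; -x, the hook's open side, faces roughly to the robot.
- hook_seat (a point): Where the middle of the bail's bar (its axis) lies when hung: 225 mm above the bench at x = y = 0 of the stand, axes as the stand's; y runs along the hung bar. The bar may hang either way round. To hang it, bring the bar in over the prong tips from the -x side, level, the prongs passing through the bail's opening, then lower it into the dips.
- prong_tip (a point): Free tip of the prong at y = +42 mm (the other is at -42 mm; 76 mm clear between them), at x = -24 mm of the stand, 237 mm above the bench. Prongs are 8 mm thick; tops of the tips 241 mm high. From its tip a prong slopes down to a V dip at x = 0 (axis height 213 mm), up to x = +25 mm (235 mm) and then level to the cross bar.
- spray: Bystander: loose green bottle with white cap, 60 mm thick, 170 mm high, origin under its centre.
- tub: Bystander: loose yellow can, 90 mm thick, 100 mm high, origin under its centre.
- hammer: Bystander: loose hammer lying along its x, 240 mm long.
Not all that is in view belongs to the job. There is more than one size of the basket; the job needs the middle-sized.

How it is judged:
By the outcome, as a careful person would: the job done as asked, in the order asked, and still so for the second after the job is handed in, with the robot touching nothing.
It also fails if it takes over 58 s, if anything falls off the work surface, if the arm or the gripper's body presses on something with over 40 N, if the wrist force passes 120 N, or if a joint passes its speed limit or range.

## Working session

There is one attempt and no reset: what is moved stays moved. The work goes in short steps, each a Python script; the robot and the scene stay as the last script left them, time stands still between calls to the robot, and variables do not carry over. Pictures are saved under pics/ and viewed, at most 10 in all, crops included, and the job is handed in when it is done.

```bash
mkdir -p pics
cat > h.py <<'E'
import numpy as np, cv2
from bench import *
def w(cam,p):
    T=np.array(camera_info(cam)["camera_from_world"]); return (np.linalg.inv(T)@np.r_[p,1])[:3]
def px(cam,P):
    c=camera_info(cam); p=(np.array(c["camera_from_world"])@np.r_[P,1])[:3]
    s=np.array([p[0],-p[1]])/-p[2]; s=s*(1+c["k1"]*(s@s)); return (np.array(c["camera_matrix"])@np.r_[s,1])[:2]
E
python3 - <<'E'
from h import *
np.set_printoptions(precision=3,suppress=True)
for c in("side","top"):
    cv2.imwrite(f"pics/{c}0.png",snapshot(c))
    T=np.array(camera_info(c)["camera_from_world"]); print(c,np.linalg.inv(T)[:3])
    for l in("bail_mid","basket","hook_seat","prong_tip","stand","spray","tub","hammer"):
        for d in place_of(c,l): 
            P=w(c,d["centre"]); print(l,round(d["conf"],2),P,px(c,P))
print(get_obs()["time_s"])
E
```

```text
side [[ 0.937  0.264 -0.23   0.215]
 [-0.349  0.668 -0.657 -0.868]
 [-0.02   0.696  0.718  1.061]]
bail_mid 0.77 [0.626 0.202 0.144] [326.403 178.228]
bail_mid 0.72 [0.196 0.29  0.209] [163.622 177.56 ]
bail_mid 0.66 [0.793 0.235 0.107] [374.677 168.171]
basket 0.92 [0.791 0.238 0.001] [371.368 194.911]
basket 0.67 [0.63  0.197 0.001] [328.466 216.066]
hook_seat 0.64 [ 0.601 -0.264  0.225] [395.333 279.888]
hook_seat 0.23 [ 0.608 -0.266 -0.   ] [389.906 339.863]
prong_tip 0.85 [ 0.57  -0.232  0.239] [376.171 269.297]
stand 0.62 [ 0.608 -0.266  0.002] [390.091 339.209]
spray 0.76 [ 0.782 -0.007 -0.003] [404.897 249.27 ]
spray 0.51 [ 0.601 -0.267  0.223] [396.174 281.95 ]
tub 0.93 [ 0.621  0.486 -0.001] [294.735 162.98 ]
hammer 0.82 [ 0.499 -0.503 -0.004] [392.439 446.4  ]
top [[ 0.018  0.988 -0.153  0.222]
 [-1.     0.019  0.001  0.   ]
 [ 0.004  0.153  0.988  1.994]]
bail_mid 0.61 [0.196 0.29  0.213] [223.089 342.225]
bail_mid 0.56 [0.63 0.2  0.15] [260.215 205.432]
basket 0.94 [0.193 0.286 0.002] [234.752 342.482]
basket 0.78 [ 0.63   0.203 -0.   ] [263.437 215.117]
basket 0.74 [0.791 0.242 0.003] [254.137 169.338]
hook_seat 0.94 [ 0.604 -0.267  0.23 ] [409.803 210.918]
prong_tip 0.86 [ 0.571 -0.236  0.238] [400.268 221.021]
stand 0.72 [ 0.607 -0.268 -0.001] [400.088 224.311]
spray 0.89 [ 0.782 -0.005 -0.003] [324.594 173.596]
tub 0.88 [ 0.616  0.484 -0.001] [182.656 217.655]
hammer 0.78 [ 0.501 -0.502  0.003] [468.129 255.618]
0.9
```

```bash
python3 -c "
import cv2
a=cv2.imread('pics/side0.png');b=cv2.imread('pics/top0.png');print(a.shape)"
```

```text
(480, 640, 3)
```

View pics/side0.png

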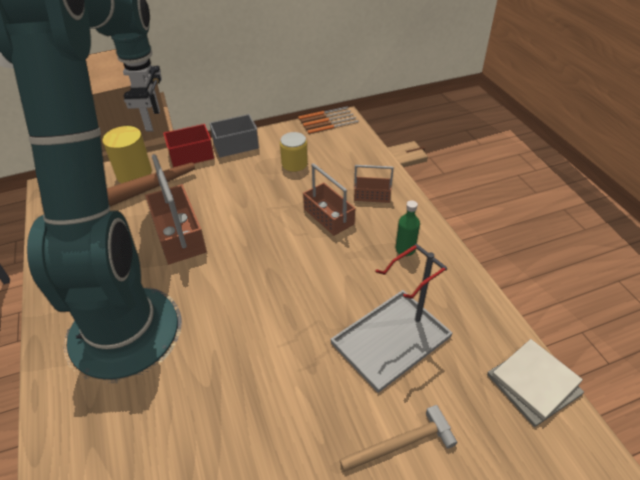

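View pics/top0.png

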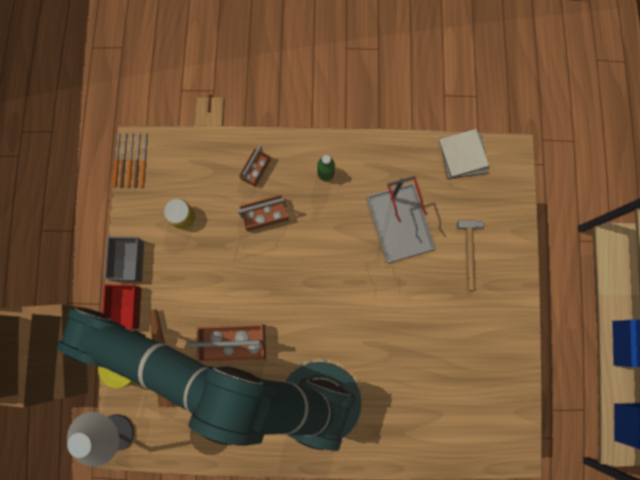

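Basket candidates in top and side pictures:

| Size | Top px | Side px | Bar height |
|---|---|---|---|
| Large | (230,342) | (175,215) | 0.21 m |
| Middle | (264,212) | (328,205) | 0.15 m |
| Small | (255,168) | (373,185) | 0.107 m |

The middle one fits, since its bar is 150 mm high as described. The stand's tray is at top (400,222), and its hook faces the robot. I'll confirm this with an enlarged crop.

Run:
```python
import cv2,numpy as np
a=cv2.imread('pics/top0.png')
L=cv2.resize(a[140:240,220:310],None,fx=4.4,fy=4.4,interpolation=2)
R=cv2.resize(a[170:270,360:450],None,fx=4.4,fy=4.4,interpolation=2)
cv2.imwrite('pics/c1.png',np.hstack([L,R]))
```

```text
(no output)
```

View pics/c1.png

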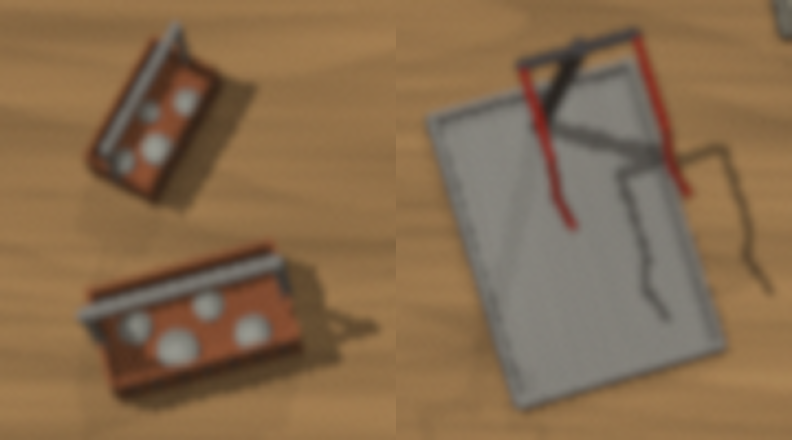

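The crop confirms it: the lower basket is the middle one, with bar ends at crop (82,316) and (284,263). On the stand, the prong tips are at (572,226) and (686,193), the cross bar ends at (521,64) and (636,34), and the tray corners at (430,118), (632,65), (722,348) and (520,406).

```bash
cat >> h.py <<'E'
def ray(cam,u,z):
    from scipy.optimize import fsolve
    s=fsolve(lambda xy: px(cam,[xy[0],xy[1],z])-u,[0.6,0.0]); return np.r_[s,z]
E
python3 - <<'E'
from h import *
np.set_printoptions(precision=4,suppress=True)
L=lambda x,y:(220+x/4.4,140+y/4.4)
R=lambda x,y:(360+(x-396)/4.4,170+y/4.4)
f=lambda p,z:ray("top",p,z)
yaw=lambda v:np.degrees(np.arctan2(v[1],v[0]))
a,b=f(L(82,316),.15),f(L(284,263),.15); print("bar",(a+b)/2,np.linalg.norm(a-b),yaw(a-b)-90)
t=[f(R(*p),.018) for p in((430,118),(632,65),(722,348),(520,406))]
print("tray x",yaw(t[0]-t[3]),yaw(t[1]-t[2]),"y-90",yaw(t[0]-t[1])-90,yaw(t[3]-t[2])-90)
x=np.mean(t,0);print("ctr",x, np.linalg.norm(t[0]-t[3]),np.linalg.norm(t[0]-t[1]))
p=[f(R(572,226),.237),f(R(686,193),.237)];c=[f(R(521,64),.235),f(R(636,34),.235)]
print("prongs",p,c,"mid",(p[0]+p[1])/2,(c[0]+c[1])/2,yaw(p[0]-p[1])-90,yaw(c[0]-c[1])-90,yaw(sum(c)-sum(p)))
# seat estimates
ax=np.median([yaw(t[0]-t[3]),yaw(t[1]-t[2]),yaw(t[0]-t[1])-90,yaw(t[3]-t[2])-90,yaw(sum(c)-sum(p))]);u=np.array([np.cos(np.radians(ax)),np.sin(np.radians(ax)),0])
print(ax,"seat",x-.005*u,(p[0]+p[1])/2+.026*u,(c[0]+c[1])/2-.095*u)
print(get_obs()["q"])
for P,s in(((.63,.2,.13),1),((.6,-.267,.25),1)):
  for yw in (14,-166):
    r=np.radians(yw); c_,s_=np.cos(r),np.sin(r)
    # tool y along basket x ; z down
    y=np.array([c_,s_,0]); z=np.array([0,0,-1.]); O=np.c_[np.cross(y,z),y,z]
    print(yw,ik(P,O))
E
```

```text
bar [0.6292 0.1951 0.15  ] 0.15157570298703144 16.059251896277345
tray x 17.41592758694498 17.035831890945662 y-90 16.240016253422965 16.99729114426073
ctr [ 0.6078 -0.2683  0.018 ] 0.23585440451689713 0.1654804502454173
prongs [array([ 0.5698, -0.2356,  0.237 ]), array([ 0.5948, -0.3152,  0.237 ])] [array([ 0.6847, -0.2006,  0.235 ]), array([ 0.7083, -0.2816,  0.235 ])] mid [ 0.5823 -0.2754  0.237 ] [ 0.6965 -0.2411  0.235 ] 17.423784119300095 16.238622615505363 16.712246500928426
16.99729114426073 seat [ 0.603  -0.2697  0.018 ] [ 0.6071 -0.2678  0.237 ] [ 0.6056 -0.2689  0.235 ]
[-1.2745  0.4174 -0.0103  1.6136  0.0047  1.1107 -0.053 ]
14 [-0.6521  0.5876  0.426   1.5953 -0.2725  1.018   0.0991]
-166 [ 0.3311  0.8237 -1.0877  1.5581  0.7598  1.2322  2.498 ]
14 [-0.2478  0.6032  0.9536  1.4988 -0.5009  1.2993  1.0019]
-166 [-0.3072  0.6633  1.0823  1.5006 -0.5933  1.3357 -2.0712]
```

The middle basket's bail is at about (0.629, 0.199), yaw 16°. The seat is at about (0.605, -0.268), yaw 17°. Next I grasp and lift.

```bash
cat >> h.py <<'E'
def ori(deg):
    r=np.radians(deg); y=np.array([np.cos(r),np.sin(r),0]); z=np.array([0,0,-1.]); return np.c_[np.cross(y,z),y,z]
E
python3 - <<'E'
from h import *
np.set_printoptions(precision=3,suppress=True)
p=get_obs()["tool_pos"]; move_linear([p[0],p[1],.30],speed=.2)
reach([.629,.199,.26],ori(16)); 
print(get_obs()["time_s"],get_obs()["q"])
hit=move_linear([.629,.199,.131],speed=.1,stop_force=8)
f0=np.array(get_obs()["force"])
gripper_to(0.0); o=get_obs(); print(hit,o["grip_width"],o["grip_force"],f0,o["force"],o["time_s"])
move_linear([.629,.199,.251],speed=.08); pause(.3)
o=get_obs(); print(o["grip_width"],o["grip_force"],o["force"],o["ft_torque"],o["tool_pos"],o["time_s"])
for c in("side","top"):
    cv2.imwrite(f"pics/{c}1.png",snapshot(c))
    for l in("bail_mid","basket"):
        for d in place_of(c,l): print(c,l,round(d["conf"],2),w(c,d["centre"]))
a=cv2.imread('pics/side1.png')[60:260,230:430];b=cv2.imread('pics/top1.png')[120:320,180:380]
cv2.imwrite('pics/c2.png',np.hstack([cv2.resize(i,(400,400),interpolation=2) for i in(a,b)]))
E
```

```text
3.6 [-0.679  0.47   0.466  1.467 -0.216  1.255  0.092]
False 0.09704350709948853 29.997841715812683 [-0.867 -0.125 -0.048] [ 1.964  0.113 -0.105] 6.3167
0.09513954773630885 29.99248445034027 [-0.576 -0.203 -4.56 ] [-0.071  0.053  0.013] [0.629 0.199 0.251] 8.2667
side bail_mid 0.74 [0.792 0.237 0.109]
side bail_mid 0.73 [0.625 0.202 0.266]
side bail_mid 0.59 [0.195 0.29  0.21 ]
side basket 0.94 [0.628 0.196 0.122]
side basket 0.8 [ 0.792  0.236 -0.002]
side basket 0.62 [ 0.191  0.29  -0.001]
top bail_mid 0.91 [0.195 0.293 0.216]
top bail_mid 0.89 [0.629 0.197 0.27 ]
top basket 0.61 [0.631 0.202 0.121]
```

View pics/c2.png

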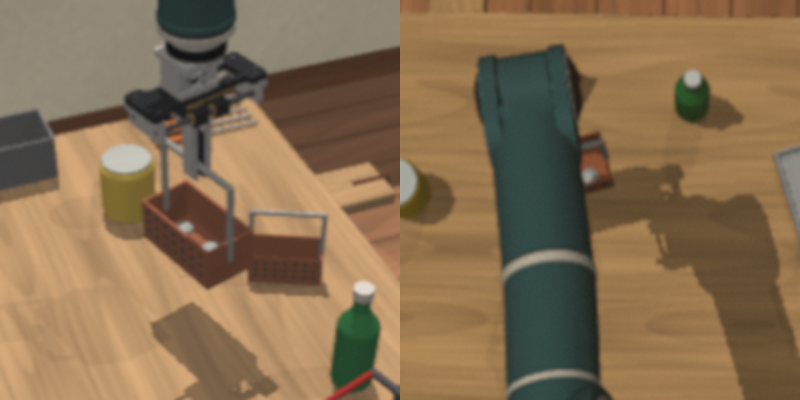

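It's lifted level, gripped close to mid-bar, at about 4.6 N. Next I carry it around on the robot side of the hook, clear of the prong tips, and check there.

Run:
```python
from h import *
np.set_printoptions(precision=3,suppress=True)
move_linear([.45,-.12,.255],speed=.12,rotation=ori(17))
move_linear([.490,-.303,.255],speed=.1); pause(.5)
o=get_obs(); print(o["q"],o["grip_width"],o["force"],o["tool_pos"],o["time_s"])
for c in("side","top"):
    cv2.imwrite(f"pics/{c}2.png",snapshot(c))
    for l in("bail_mid","basket","hook_seat","prong_tip","stand"):
        for d in place_of(c,l): print(c,l,round(d["conf"],2),w(c,d["centre"]))
a=cv2.imread('pics/side2.png')[200:400,270:470];b=cv2.imread('pics/top2.png')[150:350,330:530]
cv2.imwrite('pics/c3.png',np.hstack([cv2.resize(i,(400,400),interpolation=2) for i in(a,b)]))
```

```text
[-0.074  0.35   0.734  1.7   -0.25   1.188  1.02 ] 0.09553676336321962 [ 0.017  0.483 -5.502] [ 0.49  -0.303  0.255] 14.2917
side bail_mid 0.95 [ 0.489 -0.302  0.272]
side bail_mid 0.91 [0.193 0.291 0.211]
side basket 0.9 [ 0.493 -0.304  0.124]
side basket 0.64 [ 0.487 -0.305  0.195]
side basket 0.38 [ 0.503 -0.502 -0.003]
side basket 0.35 [ 0.567 -0.232  0.235]
side hook_seat 0.7 [ 0.602 -0.266  0.224]
side prong_tip 0.96 [ 0.569 -0.231  0.235]
side stand 0.75 [ 0.608 -0.262 -0.001]
top bail_mid 0.93 [0.792 0.235 0.114]
top bail_mid 0.69 [0.197 0.29  0.215]
top basket 0.66 [0.792 0.238 0.002]
top basket 0.57 [0.194 0.29  0.002]
top hook_seat 0.74 [ 0.608 -0.267  0.227]
top prong_tip 0.62 [ 0.57  -0.234  0.237]
top prong_tip 0.23 [ 0.501 -0.501 -0.   ]
top stand 0.86 [ 0.607 -0.264 -0.   ]
```

View pics/c3.png

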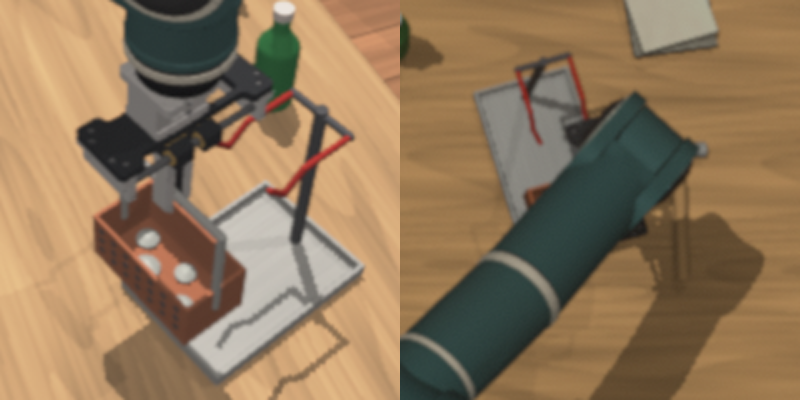

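The picture agrees with the numbers: the bail is squarely in front of the prongs, in line with the open side, with the tips at about crop (225,145) and (275,190) left. Moving in and lowering.

Run:
```python
from h import *
np.set_printoptions(precision=3,suppress=True)
X,Y=.605,-.268
print(move_linear([X,Y,.255],speed=.06,stop_force=6)); pause(.3)
print(move_linear([X,Y,.216],speed=.05,stop_force=6)); pause(.3)
o=get_obs(); print(o["force"],o["tool_pos"],o["time_s"])
h=move_linear([X,Y,.200],speed=.012,stop_force=2.5); pause(.2)
o=get_obs(); print(h,o["force"],o["ft_torque"],o["tool_pos"],o["grip_width"],o["time_s"])
for l in("bail_mid","basket"):
    if l=="bail_mid": cv2.imwrite("pics/side3.png",snapshot("side"))
    for d in place_of("side",l): print(l,round(d["conf"],2),w("side",d["centre"]))
cv2.imwrite('pics/c4.png',cv2.resize(cv2.imread('pics/side3.png')[200:380,300:480],(600,600),interpolation=2))
```

```text
False
False
[-0.133 -0.246 -4.588] [ 0.605 -0.268  0.216] 18.575
True [ 5.449 -2.026  2.907] [-0.366 -1.14   0.066] [ 0.605 -0.268  0.207] 0.09648174418501693 19.575
bail_mid 0.87 [0.195 0.293 0.21 ]
bail_mid 0.84 [ 0.602 -0.266  0.221]
basket 0.91 [ 0.792  0.237 -0.003]
basket 0.62 [ 0.191  0.285 -0.003]
basket 0.59 [ 0.608 -0.269  0.075]
```

View pics/c4.png

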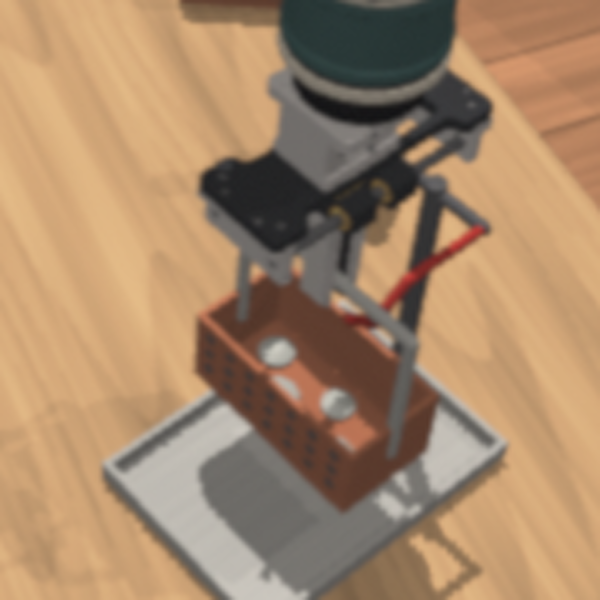

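The bar is in the dip: it made contact at TCP z 0.207, with a slight push of 5 N along +x, so it sits about 1 mm short. I'll shift it about 1.5 mm along +x to ease the push, then release.

Run:
```python
from h import *
np.set_printoptions(precision=3,suppress=True)
u=np.array([.956,.292,0]); P=np.array([.605,-.268,.207])
for k in range(5):
    o=get_obs(); fx=np.array(o["force"])@u; print(round(fx,2),o["force"])
    if abs(fx)<1.5: break
    P=P+u*.0006*np.sign(fx); move_linear(P,speed=.01); pause(.2)
h=move_linear(P-[0,0,.003],speed=.01,stop_force=1.5); pause(.2); print(h,get_obs()["force"],get_obs()["tool_pos"])
gripper_to(0.45); pause(.5); o=get_obs(); print(o["force"],o["grip_width"],o["time_s"])
print(move_linear([P[0],P[1],.30],speed=.06,stop_force=4))
move_linear([.50,-.30,.36],speed=.12)
reach([.45,-.05,.40],ori(17)); pause(1)
print(get_obs()["time_s"],get_obs()["force"])
for c in("side","top"):
    cv2.imwrite(f"pics/{c}4.png",snapshot(c))
    for l in("bail_mid","basket","hook_seat","spray","tub","hammer"):
        for d in place_of(c,l): print(c,l,round(d["conf"],2),w(c,d["centre"]))
a=cv2.imread('pics/side4.png')[200:400,290:490];b=cv2.imread('pics/top4.png')[150:270,350:470]
cv2.imwrite('pics/c5.png',np.hstack([cv2.resize(i,(400,400),interpolation=2) for i in(a,b)]))
```

```text
4.93 [ 5.767 -2.001  3.486]
1.56 [ 1.641 -0.026 -1.946]
-0.07 [ 0.12  -0.643 -4.009]
True [ 4.448 -1.864  5.153] [ 0.606 -0.268  0.206]
[-0.097 -0.275 -0.076] 0.4524332095826459 22.2833
False
27.225 [0.405 0.161 0.576]
side bail_mid 0.97 [0.792 0.239 0.108]
side bail_mid 0.92 [0.197 0.293 0.21 ]
side bail_mid 0.91 [ 0.604 -0.265  0.222]
side basket 0.78 [ 0.606 -0.267  0.075]
side basket 0.76 [ 0.19   0.29  -0.004]
side basket 0.6 [ 0.792  0.238 -0.001]
side basket 0.3 [ 0.783 -0.008 -0.002]
side hook_seat 0.86 [ 0.602 -0.268  0.224]
side spray 0.96 [ 0.781 -0.008 -0.004]
side tub 0.56 [ 0.617  0.488 -0.002]
side hammer 0.72 [ 0.502 -0.501 -0.004]
top bail_mid 0.85 [0.797 0.234 0.112]
top bail_mid 0.6 [0.194 0.289 0.214]
top bail_mid 0.57 [ 0.604 -0.269  0.224]
top basket 0.91 [ 0.795  0.237 -0.001]
top basket 0.89 [0.194 0.289 0.002]
top basket 0.83 [ 0.606 -0.264  0.074]
top hook_seat 0.77 [ 0.605 -0.264  0.229]
top hook_seat 0.34 [ 0.606 -0.265  0.076]
top spray 0.79 [ 0.784 -0.006 -0.005]
top tub 0.94 [0.616 0.487 0.001]
top hammer 0.74 [ 0.502 -0.504  0.001]
```

View pics/c5.png

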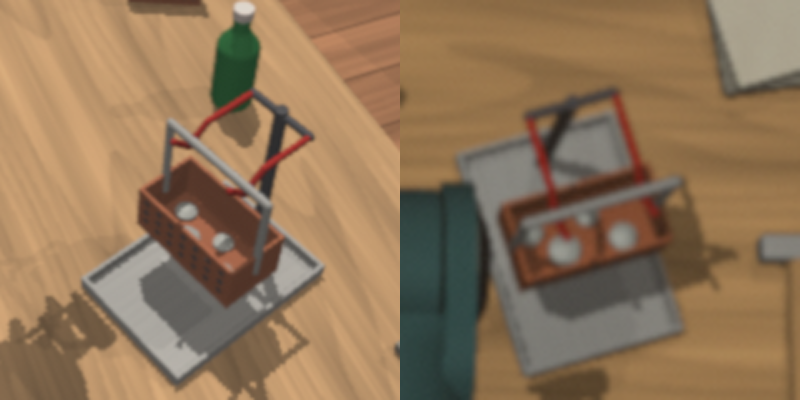

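The basket hangs level on both prongs over the tray. In the top crop the bar runs from (517,218) to (682,182) and the prongs cross it at about (553,210) and (645,190), so it is centred. The spray bottle, tub and hammer are where they were.

```bash
python3 -c "
from bench import *
pause(1); print(sign_off())"
```

```text
the job is handed in; nothing more can be done
None
```

The middle-sized copper basket now hangs level and centred on both prongs of the red twin hook, over the drip tray; the spray bottle, tub and hammer have not moved, and the job was handed in at about 28 s.

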